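# Put the station back in order after the medication round

### The job

Put the nurse station back in order after the medication round: pull out the top drawer of the medicine cabinet, stand every medicine jar upright in the drawer tray that carries its own colour, and push the drawer fully shut again once the jars are in. Also nest all the loose teal medicine cups, right way up and fully home, into one stack on the cup that stands on the steel tray, and leave the other things on the counter where they are.

Things in the scene. Friction and masses are not known exactly. Their poses are not given: they have to be found in the camera images.
- drawer (a joint): top drawer of the desktop medicine cabinet, m pulled out: 0 shut, 0.160 fully out; slides toward the cabinet's front (along the cabinet's own -x) with about 1 N of friction and stays where it is left
- drawer_handle (a point): middle of the drawer's bar handle: a steel bar 11 mm thick and 110 mm long, level, along the cabinet's y, centre line 35 mm in front of the drawer's lilac face and 37 mm below the cabinet's top (29 mm of free gap between bar and face); moves with the drawer; axes as cabinet
- cabinet: fixed white desktop cabinet with two lilac drawer fronts, 260 deep (x) x 257 wide (y) x 165 mm high; origin at the centre of its underside; its front looks along its own -x. Only the top drawer opens, the lower one is locked and has no bar. The open drawer's side walls, back and face are 153 mm or less above the counter
- cup_tray: fixed square steel tray 125 x 125 mm with a rim 10 mm high, 3 mm thick floor and walls; origin at the centre of its underside
- tray_red: red-labelled tray (red front edge and floor, grey walls), 125 (x) x 51 (y) x 22 mm, floor 3 mm; inside x -53 to +60, y +-23 mm; origin at the centre of its underside, -x toward the handle. Four such loose trays stand side by side in the top drawer, in any order, hidden until it is pulled; upper edges 115 mm above the counter. Jars in them clear the cabinet when the drawer shuts
- jar_red: round white medicine jar with a red lid and red label band, 38 mm diameter, 46 mm high, about 70 g; origin at the centre of its underside, z up; stands on the counter at the start (may be absent)
- tray_blue: blue-labelled tray (blue front edge and floor, grey walls), 125 (x) x 51 (y) x 22 mm, floor 3 mm; inside x -53 to +60, y +-23 mm; origin at the centre of its underside, -x toward the handle. Four such loose trays stand side by side in the top drawer, in any order, hidden until it is pulled; upper edges 115 mm above the counter. Jars in them clear the cabinet when the drawer shuts
- jar_blue: round white medicine jar with a blue lid and blue label band, 38 mm diameter, 46 mm high, about 70 g; origin at the centre of its underside, z up; stands on the counter at the start (may be absent)
- tray_yellow: yellow-labelled tray (yellow front edge and floor, grey walls), 125 (x) x 51 (y) x 22 mm, floor 3 mm; inside x -53 to +60, y +-23 mm; origin at the centre of its underside, -x toward the handle. Four such loose trays stand side by side in the top drawer, in any order, hidden until it is pulled; upper edges 115 mm above the counter. Jars in them clear the cabinet when the drawer shuts
- jar_yellow: round white medicine jar with a yellow lid and yellow label band, 38 mm diameter, 46 mm high, about 70 g; origin at the centre of its underside, z up; stands on the counter at the start (may be absent)
- tray_green: green-labelled tray (green front edge and floor, grey walls), 125 (x) x 51 (y) x 22 mm, floor 3 mm; inside x -53 to +60, y +-23 mm; origin at the centre of its underside, -x toward the handle. Four such loose trays stand side by side in the top drawer, in any order, hidden until it is pulled; upper edges 115 mm above the counter. Jars in them clear the cabinet when the drawer shuts
- jar_green: round white medicine jar with a green lid and green label band, 38 mm diameter, 46 mm high, about 70 g; origin at the centre of its underside, z up; stands on the counter at the start (may be absent)
- cup_a: teal medicine cup, outside diameter 54 mm at the rim and 30 mm at the foot, 54 mm high, wall 2 mm, inside floor 20 mm above the foot, about 30 g; origin at the centre of its foot, z up toward the mouth. Nested fully home, each cup sits 20 mm higher than the one it stands in. Stands on the counter at the start (may be absent)
- cup_b: teal medicine cup, outside diameter 54 mm at the rim and 30 mm at the foot, 54 mm high, wall 2 mm, inside floor 20 mm above the foot, about 30 g; origin at the centre of its foot, z up toward the mouth. Nested fully home, each cup sits 20 mm higher than the one it stands in. Stands on the counter at the start (may be absent)
- cup_c: teal medicine cup, outside diameter 54 mm at the rim and 30 mm at the foot, 54 mm high, wall 2 mm, inside floor 20 mm above the foot, about 30 g; origin at the centre of its foot, z up toward the mouth. Nested fully home, each cup sits 20 mm higher than the one it stands in. Stands on the counter at the start (may be absent)
- cup_base: teal medicine cup, outside diameter 54 mm at the rim and 30 mm at the foot, 54 mm high, wall 2 mm, inside floor 20 mm above the foot, about 30 g; origin at the centre of its foot, z up toward the mouth. Nested fully home, each cup sits 20 mm higher than the one it stands in. This one stands on the steel cup tray from the start and is always there
- stapler: blue and black stapler, 120 x 34 x 47 mm; a bystander, to be left where it is; origin at the centre of its underside
- oximeter: white finger oximeter, 58 x 32 x 30 mm; a bystander, to be left where it is; origin at the centre of its underside
- tape_roll: cream roll of tape lying flat, 72 mm across, 19 mm high; a bystander, to be left where it is; origin at the centre of its underside
- sanitizer: pale bottle of hand sanitizer with blue cap, 60 mm across, 150 mm high; a bystander, to be left where it is; origin at the centre of its underside
Not all that is in view belongs to the job. There is more than one size of the cup_tray; the one meant has the size given above.

How it is judged (in metres and radians):
On the way, in this order (a step that is already met when the one before it is completed fails the run):
1. the top drawer is pulled out (value of joint drawer above 0.1 m), for 0.2 s.
2. every jar stands upright in the tray of its own colour, the drawer still out (value of joint drawer above 0.05 m and x of jar_red in the frame of tray_red between -0.04 and 0.046 m and y of jar_red in the frame of tray_red between -0.01 and 0.01 m and z of jar_red in the frame of tray_red between -0.002 and 0.008 m and angle between each of jar_red, jar_blue, jar_yellow, jar_green's own z axis and vertical below 0.15 rad and x of jar_blue in the frame of tray_blue between -0.04 and 0.046 m and y of jar_blue in the frame of tray_blue between -0.01 and 0.01 m and z of jar_blue in the frame of tray_blue between -0.002 and 0.008 m and x of jar_yellow in the frame of tray_yellow between -0.04 and 0.046 m and y of jar_yellow in the frame of tray_yellow between -0.01 and 0.01 m and z of jar_yellow in the frame of tray_yellow between -0.002 and 0.008 m and x of jar_green in the frame of tray_green between -0.04 and 0.046 m and y of jar_green in the frame of tray_green between -0.01 and 0.01 m and z of jar_green in the frame of tray_green between -0.002 and 0.008 m), for 0.2 s.
At the end, for the whole second after the job is handed in: Drawer shut within 8 mm; every jar present upright on the floor of its own colour's tray; every cup present upright, at rest, nested on the cup in the steel tray, axis within 8 mm of it and 20, 40 or 60 mm above it (6 mm either way); that cup stands in the steel tray (value of joint drawer below 0.008 m and x of jar_red in the frame of tray_red between -0.04 and 0.046 m and y of jar_red in the frame of tray_red between -0.01 and 0.01 m and z of jar_red in the frame of tray_red between -0.002 and 0.008 m and angle between each of jar_red, jar_blue, jar_yellow, jar_green, cup_a, cup_b, cup_c's own z axis and vertical below 0.15 rad and x of jar_blue in the frame of tray_blue between -0.04 and 0.046 m and y of jar_blue in the frame of tray_blue between -0.01 and 0.01 m and z of jar_blue in the frame of tray_blue between -0.002 and 0.008 m and x of jar_yellow in the frame of tray_yellow between -0.04 and 0.046 m and y of jar_yellow in the frame of tray_yellow between -0.01 and 0.01 m and z of jar_yellow in the frame of tray_yellow between -0.002 and 0.008 m and x of jar_green in the frame of tray_green between -0.04 and 0.046 m and y of jar_green in the frame of tray_green between -0.01 and 0.01 m and z of jar_green in the frame of tray_green between -0.002 and 0.008 m and horizontal distance between each of cup_a, cup_b, cup_c and cup_base below 0.008 m and (z of cup_a in the frame of cup_base between 0.014 and 0.026 m or z of cup_a in the frame of cup_base between 0.034 and 0.046 m or z of cup_a in the frame of cup_base between 0.054 and 0.066 m) and linear speed of each of cup_a, cup_b, cup_c, cup_base below 0.02 m/s and (z of cup_b in the frame of cup_base between 0.014 and 0.026 m or z of cup_b in the frame of cup_base between 0.034 and 0.046 m or z of cup_b in the frame of cup_base between 0.054 and 0.066 m) and (z of cup_c in the frame of cup_base between 0.014 and 0.026 m or z of cup_c in the frame of cup_base between 0.034 and 0.046 m or z of cup_c in the frame of cup_base between 0.054 and 0.066 m) and x of cup_base in the frame of cup_tray between -0.05 and 0.05 m and y of cup_base in the frame of cup_tray between -0.05 and 0.05 m and z of cup_base in the frame of cup_tray between -0.002 and 0.008 m and angle between cup_base's own z axis and vertical below 0.12 rad); the robot touches nothing.
It fails at once if stapler disturbed (moved more than 30 mm) (distance of stapler from where it was at the start of the episode above 0.03 m).
It fails at once if oximeter disturbed (moved more than 30 mm) (distance of oximeter from where it was at the start of the episode above 0.03 m).
It fails at once if tape roll disturbed (moved more than 30 mm) (distance of tape_roll from where it was at the start of the episode above 0.03 m).
It fails at once if sanitizer disturbed (moved more than 30 mm) (distance of sanitizer from where it was at the start of the episode above 0.03 m).
Of jar_red, jar_blue, jar_yellow, jar_green only 3 to 4 are there at a start; the rules pass over those that are not, and their reading is None.
Of cup_a, cup_b, cup_c only 2 to 3 are there at a start; the rules pass over those that are not, and their reading is None.
At some moment in a run one of jar_red, jar_blue, jar_yellow, jar_green may be knocked a few centimetres aside while the robot is not near it.
It also fails if it takes over 210 s, if anything falls off the work surface, if the arm or the gripper's body presses on something with over 40 N, if the wrist force passes 120 N, or if a joint passes its speed limit or range.

### The arm

A 6-joint arm with a two-finger parallel gripper is mounted at the origin on the work surface. World frame = base frame: x ahead of the robot, y to its left, z up, the work surface at z = 0. Lengths are in mm, angles in degrees, forces in N, time in s.
With the tool pointing down it reaches from about 350 to 775 mm from the base axis. Payload 5.5 kg.
Tool frame: the origin (TCP) lies midway between the tips of the shut fingers; the grasp point (between the pads) lies 19 mm behind it; z points along the fingers, y is the line along which they close (so a half turn about z gives the same grasp; the last joint's range is limited). The gripper opens to 85 mm and grips with 20 to 120 N. Pads are 22 mm wide; open, the fingers measure 114 mm over their backs; the gripper's body (76 mm by 85 mm) begins 54 mm behind the grasp point. The pads swing forward as they close: fully open they stand 13 mm farther back than shut.
Start: joints at [-73.889, 17.945, 2.641, 74.691, 0, 82.002], TCP at [234.883, -524.883, 231.323] pointing down, gripper open.
Joint ranges: [-158.12, 158.12], [-49.38, 96.58], [-58.88, 72.47], [-126.05, 133.96], [-84.25, 85.87], [-180, 180]. Speed limits (degrees/s): [147.25, 147.25, 180, 180, 180, 180].

### API

Orientations are given as a 3x3 rotation matrix whose columns are the frame's x, y, z axes.
In Python, from plant import bot gives the robot as it stands. Calls block until the motion is done:
- bot.goto(position, orientation): joint-space move of the TCP to a pose.
- bot.movel(position, speed=150, ori=None): straight line of the TCP; ori=None keeps the orientation; speed is the mean speed in mm/s.
- bot.goto_joints(angles): joint-space move.
- bot.gripper_to(opening): opening from 0.0 (shut) to 1.0 (fully open); the grip force is fixed at half the most; returns when the fingers have stopped.
- bot.wait(seconds).
- bot.inverse_kinematics(position, orientation): joint angles nearest the present ones, or None.
- bot.camera(name): name is "scene" or "side" or "wrist"; returns the picture (384x512x3 uint8, red, green, blue); there is no depth.
- bot.get_calibration(name): a dict with "fx", "fy", "cx", "cy" (pixels), "xyz" and "orientation" of the camera in the world; the wrist camera has in their place "mount" (4x4, takes a point from camera to tool coordinates, whose origin is the TCP and whose axes are the flange's). Camera axes: x right, y down, z forward; pixel columns grow to the right and rows downward; lengths in mm; the calibration is good to about 2 mm. A picture is of the moment at which its call begins: read the wrist's pose just before it. get_calibration takes no time and is no camera call.
A pose or a line that the arm cannot do raises bot.PlanningError and nothing moves.
- bot.job_done(): hands the job in; it is judged then, once.
Readings, each from a call of its own:
- bot.current_time_s(): time.
- bot.current_q(): joint angles.
- bot.current_joint_vel(): joint speeds.
- bot.current_effort(): joint torques, N m.
- bot.current_eef_pos(): TCP position.
- bot.current_ee_rot(): TCP orientation.
- bot.current_contact_force(): force on the tool from outside, world axes, zero at the start.
- bot.current_torque(): the same for the moment, N m.
- bot.current_width(): opening from 0.0 (shut) to 1.0 (fully open).
- bot.current_gripper_force(): force on a finger pad.
Only numpy, scipy, OpenCV 4.12 (cv2) and the standard library are available. Lean on these libraries where they do the work, as an engineer would, in place of code of your own. Each camera call takes 0.05 s, during which the arm holds its last target. There are 200 camera calls.

## Working session

There is one attempt and no reset: what is moved stays moved. The work goes in short steps, each a Python script; the robot and the scene stay as the last script left them, time stands still between calls to the robot, and variables do not carry over. Pictures are saved under pics/ and viewed, at most 14 in all, crops included, and the job is handed in when it is done.

```bash
mkdir -p pics; ls; python3 - <<'E'
from plant import bot
import cv2
for n in("scene","side"):
    im=bot.camera(n); cv2.imwrite(f"pics/{n}0.png",cv2.resize(im[:,:,::-1],(800,600),interpolation=cv2.INTER_CUBIC)); print(n,bot.get_calibration(n))
print(bot.get_calibration("wrist"),bot.current_ee_rot())
E
```

```text
pics
scene {'fx': 467.991271856263, 'fy': 467.991271856263, 'cx': 262.88430183622546, 'cy': 192.1948041327272, 'xyz': array([1837.32209777, -191.14292733, 1128.56975484]), 'orientation': array([[ 0.15177592,  0.61325608, -0.77516518],
       [ 0.98837901, -0.10085097,  0.11373662],
       [-0.00842648, -0.78341947, -0.62143618]])}
side {'fx': 409.0466479299967, 'fy': 409.0466479299967, 'cx': 256.6074257491016, 'cy': 189.92611651538695, 'xyz': array([ 506.04231074, -854.59646939,  877.46492641]), 'orientation': array([[ 0.99952284, -0.01120428,  0.02878459],
       [-0.02908659, -0.65503194,  0.75504114],
       [ 0.01039513, -0.75551811, -0.65504528]])}
{'fx': 314.49889979946164, 'fy': 314.49889979946164, 'cx': 253.8265931085046, 'cy': 190.79293017939892, 'mount': array([[ 1.01342891e-03, -9.44803004e-01, -3.27637386e-01,
         8.44096262e+01],
       [ 9.99999403e-01,  1.09138704e-03, -5.40764105e-05,
        -2.09176114e-03],
       [ 4.08670753e-04, -3.27637136e-01,  9.44803546e-01,
        -1.42115975e+02],
       [ 0.00000000e+00,  0.00000000e+00,  0.00000000e+00,
         1.00000000e+00]])} [[ 9.12755812e-01  4.08505331e-01 -4.71622361e-04]
 [ 4.08505543e-01 -9.12754442e-01  1.59667470e-03]
 [ 2.21774722e-04 -1.65003446e-03 -9.99998614e-01]]
```

View pics/scene0.png

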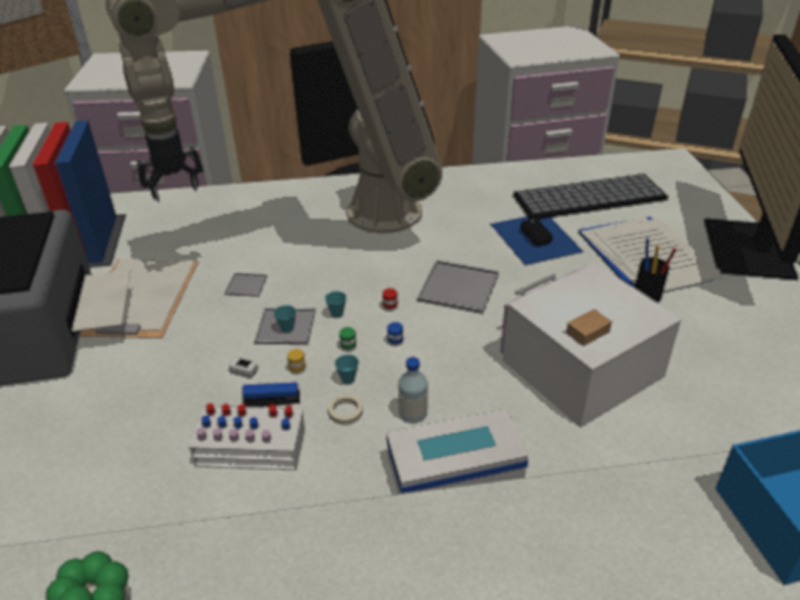

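View pics/side0.png

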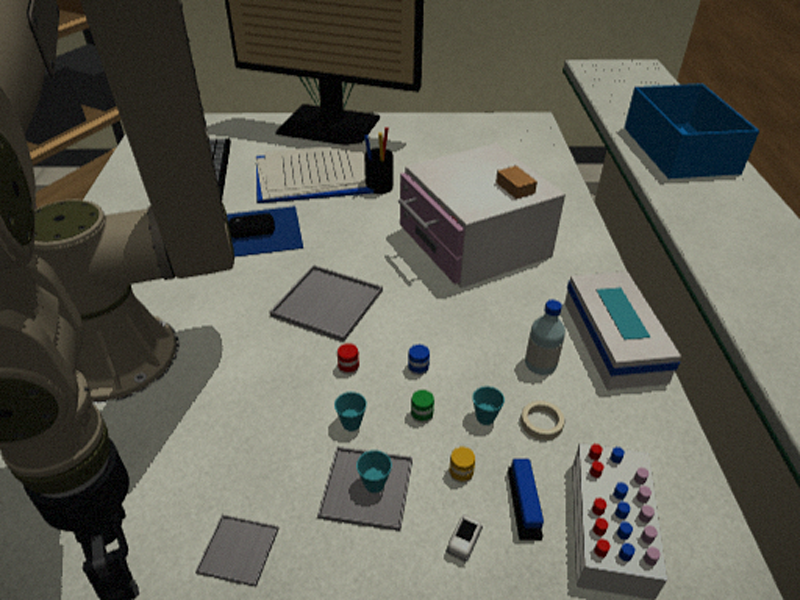

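The pictures show red, blue, green and yellow jars, two loose cups, and the base cup on the middle tray; the cabinet front faces the robot. In the side view the handle is at about (417,210). I'll measure from both cameras.

```bash
cat > h.py <<'E'
from plant import bot
import numpy as np, cv2
from scipy.spatial.transform import Rotation as Rn
def calib(n):
    c=bot.get_calibration(n)
    if n=="wrist":
        R=np.array(bot.current_ee_rot());p=np.array(bot.current_eef_pos());M=c["mount"]
        return c,R@M[:3,:3],R@M[:3,3]+p
    return c,c["orientation"],c["xyz"]
def ray(cal,u,v):
    c,R,o=cal; return o,R@np.array([(u-c["cx"])/c["fx"],(v-c["cy"])/c["fy"],1.])
def atz(cal,u,v,z):
    o,d=ray(cal,u,v); return o+d*(z-o[2])/d[2]
def proj(cal,P):
    c,R,o=cal; q=R.T@(np.array(P)-o); return np.array([c["fx"]*q[0]/q[2]+c["cx"],c["fy"]*q[1]/q[2]+c["cy"]])
def down(yaw): # tool x axis at yaw, pointing down
    c,s=np.cos(np.radians(yaw)),np.sin(np.radians(yaw))
    return np.array([[c,s,0],[s,-c,0],[0,0,-1.]])
def save(name,im): cv2.imwrite("pics/"+name,cv2.resize(im[:,:,::-1],(800,600),interpolation=cv2.INTER_CUBIC))
E
python3 - <<'E'
from h import *
k=1.5625
S={"red":(390,293,46),"blue":(395,327,46),"green":(347,332,46),"yel":(296,354,46),"cupA":(336,298,54),"cupB":(347,362,54),"base":(285,313,57),"c1":(505,309,165),"c2":(593,268,165),"c3":(678,322,165),"c4":(584,357,165),"t1":(264,309,10),"t2":(315,310,10),"t3":(308,343,0),"t4":(256,340,0),"sanit":(413,363,150),"tape":(345,408,19)}
D={"red":(348,352,46),"blue":(419,353,46),"green":(422,398,46),"yel":(462,456,46),"cupA":(350,403,54),"cupB":(488,396,54),"base":(374,462,57),"c1":(402,167,165),"c2":(500,150,165),"c3":(562,197,165),"c4":(462,219,165),"t1":(338,449,10),"t2":(412,456,10),"t3":(401,528,10),"t4":(320,517,10),"stap":(522,490,47),"oxi":(465,535,30),"sanit":(553,308,150),"tape":(543,418,19)}
for n,T in(("scene",S),("side",D)):
    c=calib(n)
    for a,(u,v,z) in T.items(): print(n,a,np.round(atz(c,u/k,v/k,z)))
E
```

```text
scene red [451. -38.  46.]
scene blue [578. -43.  46.]
scene green [ 578. -153.   46.]
scene yel [ 633. -269.   46.]
scene cupA [ 459. -169.   54.]
scene cupB [ 685. -161.   54.]
scene base [ 500. -289.   57.]
scene c1 [696. 175. 165.]
scene c2 [587. 405. 165.]
scene c3 [794. 511. 165.]
scene c4 [863. 288. 165.]
scene t1 [ 418. -344.   10.]
scene t2 [ 442. -221.   10.]
scene t3 [ 548. -244.    0.]
scene t4 [ 518. -363.    0.]
scene sanit [811. -37. 150.]
scene tape [ 784. -176.   19.]
side red [443. -47.  46.]
side blue [571. -52.  46.]
side green [ 570. -156.   46.]
side yel [ 626. -273.   46.]
side cupA [ 450. -171.   54.]
side cupB [ 680. -161.   54.]
side base [ 490. -289.   57.]
side c1 [552. 407. 165.]
side c2 [783. 483. 165.]
side c3 [882. 278. 165.]
side c4 [665. 200. 165.]
side t1 [ 431. -230.   10.]
side t2 [ 551. -246.   10.]
side t3 [ 529. -371.   10.]
side t4 [ 410. -350.   10.]
side stap [ 708. -335.   47.]
side oxi [ 619. -394.   30.]
side sanit [797. -50. 150.]
side tape [ 774. -181.   19.]
```

```bash
python3 - <<'E'
from h import *
for i,(p,y) in enumerate([((520,-160,330),180),((520,190,330),115)]):
    try: bot.goto(p,down(y))
    except bot.PlanningError as e: print(e); continue
    c=calib("wrist"); im=bot.camera("wrist"); np.savez(f"w{i}.npz",R=c[1],o=c[2],im=im); save(f"w{i}.png",im)
    print(bot.current_eef_pos(),bot.current_q(),bot.current_time_s())
E
```

```text
[ 519.75885579 -160.70943169  329.6738311 ] [-2.56312039e+01  1.41226777e+01  1.11578676e+01  8.70623462e+01
 -1.13587890e-02 -2.55321219e+01] 1.875
[520.28664069 189.25094516 329.90437432] [ 1.16845934e+01  1.52407483e+01  1.26649011e+01  8.74310664e+01
 -7.89490351e-03  7.67359630e+01] 3.5
```

View pics/w0.png

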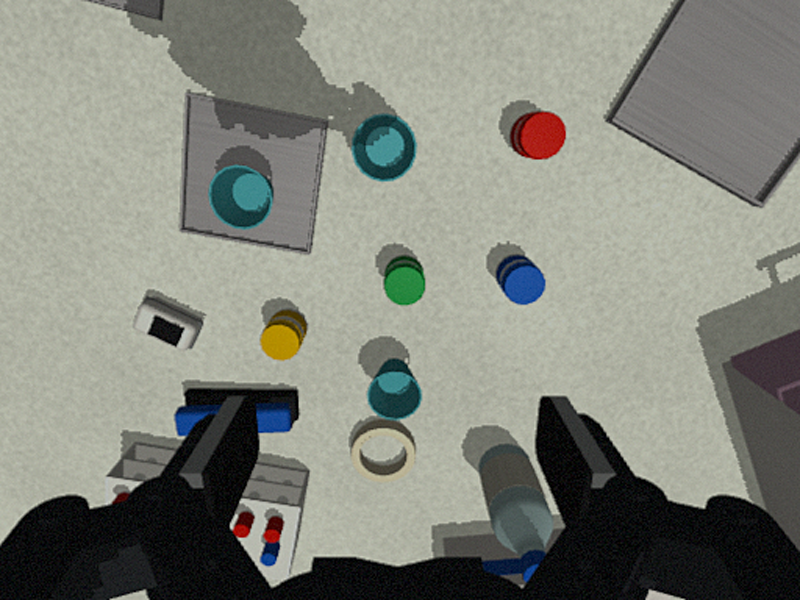

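View pics/w1.png

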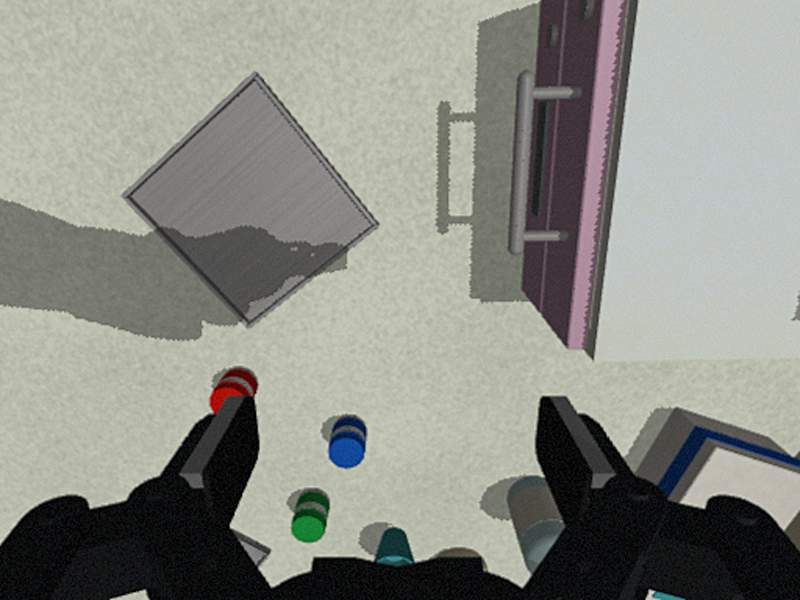

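w1 shows the bar from (525,75) to (516,250). In w0 the lids are red (542,135), green (404,284), blue (523,283) and yellow (281,342). The cup rims are A (384,147), B (395,392) and base (241,197).

```bash
python3 - <<'E'
from h import *
k=1.5625
def cal(i):
    d=np.load(f"w{i}.npz"); return bot.get_calibration("wrist"),d["R"],d["o"]
c=cal(0)
for a,(u,v,z) in {"red":(542,135,46),"blue":(523,283,46),"green":(404,284,46),"yel":(281,342,46),"cupA":(384,147,54),"cupB":(395,392,54),"base":(241,197,57),"t1":(188,93,10),"t2":(327,121,10),"t3":(310,250,10),"t4":(182,229,10),"tape":(383,449,19)}.items(): print(a,np.round(atz(c,u/k,v/k,z),1))
c=cal(1)
for a,(u,v,z) in {"red":(226,400,46),"blue":(347,450,46),"green":(309,524,46),"h1":(525,73,128),"h2":(516,252,128),"top1":(633,0,165),"top2":(594,359,165),"top3":(800,360,165)}.items(): print(a,np.round(atz(c,u/k,v/k,z),1))
E
```

```text
red [440.7 -40.7  46. ]
blue [568.2 -45.6  46. ]
green [ 569.1 -153.7   46. ]
yel [ 626.6 -269.8   46. ]
cupA [ 449.8 -170.6   54. ]
cupB [ 675.7 -162.    54. ]
base [ 489.5 -290.1   57. ]
t1 [ 406.4 -341.5   10. ]
t2 [ 429.4 -221.8   10. ]
t3 [ 546.1 -243.7   10. ]
t4 [ 525.7 -363.9   10. ]
tape [ 766.4 -175.3   19. ]
red [439.1 -35.8  46. ]
blue [570.6 -39.1  46. ]
green [ 570.6 -144.8   46. ]
h1 [544.8 330.7 128. ]
h2 [597.7 225.9 128. ]
top1 [573.5 380.4 165. ]
top2 [671.9 186.9 165. ]
top3 [801.4 246.5 165. ]
```

```bash
python3 - <<'E'
from h import *
bot.goto((571,278,215),down(116.8)); bot.wait(0.4)
c=calib("wrist"); im=bot.camera("wrist"); np.savez("w2.npz",R=c[1],o=c[2],im=im); save("w2.png",im)
print(bot.current_eef_pos(),bot.current_time_s(),bot.current_ee_rot()[:,0])
E
```

```text
[571.17493649 277.71763955 215.85605179] 4.6083 [-4.50493231e-01  8.92779826e-01 -1.75997609e-04]
```

View pics/w2.png

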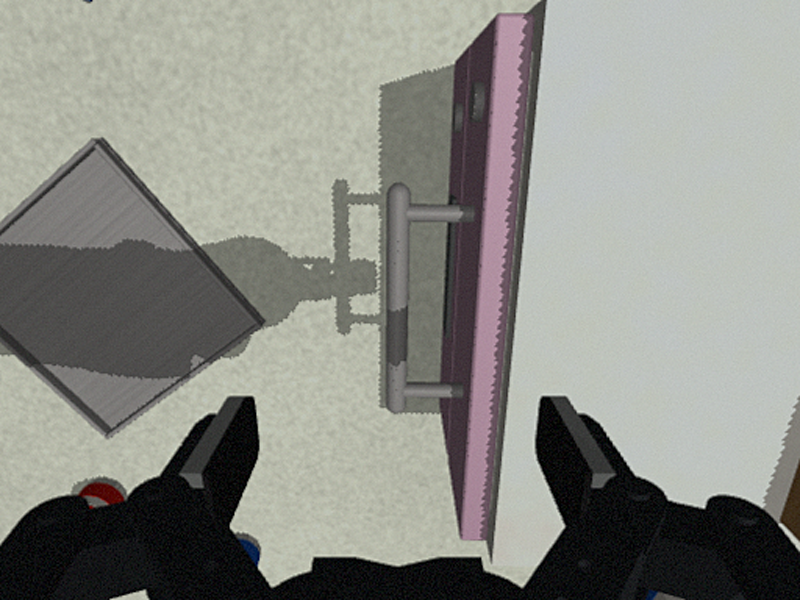

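The close view shows the bar from (399,185) to (397,411), centred between the fingers.

```bash
cat >> h.py <<'E'
def wcal(i):
    d=np.load(f"w{i}.npz"); return bot.get_calibration("wrist"),d["R"],d["o"]
k=1.5625
E
python3 - <<'E'
from h import *
c=wcal(2)
a=atz(c,399/k,185/k,128);b=atz(c,397/k,411/k,128);d=b-a
m=(a+b)/2;yaw=np.degrees(np.arctan2(-d[1],-d[0]))
print(a,b,np.linalg.norm(d),m,yaw)
Y=np.deg2rad(yaw-90);X=np.array([np.cos(Y),np.sin(Y),0])
R=down(yaw)
bot.gripper_to(0.36)
bot.goto((m[0],m[1],160),R); bot.movel((m[0],m[1],109),100)
print(bot.current_contact_force())
bot.gripper_to(0); print(bot.current_width(),bot.current_contact_force(),bot.current_time_s())
p=np.array(bot.current_eef_pos())
q=p-X*158
bot.movel(q,120); bot.wait(.2)
print(p,bot.current_eef_pos(),bot.current_contact_force(),bot.current_width())
np.savez("cab.npz",p=p,yaw=yaw,X=X,end=bot.current_eef_pos())
E
```

```text
[545.36890655 331.50933849 128.        ] [598.46258889 224.53775226 128.        ] 119.42302694720779 [571.91574772 278.02354538 128.        ] 116.3967880484596
[-4.26220447 -2.04444616  6.75348721]
0.1031903173184515 [-4.13946181 -2.93791135  7.85116083] 6.4917
[571.48166531 277.71038905 110.47354271] [429.60904981 208.21471433 110.44936566] [-2.96422138  4.52229565  3.65517585] 0.10381995874538028
```

```bash
python3 - <<'E'
from h import *
d=np.load("cab.npz");e=d["end"];X=d["X"];yaw=float(d["yaw"])
bot.gripper_to(0.36); bot.movel(e+[0,0,120],200)
bot.gripper_to(1.0)
t=e+X*105; bot.goto((t[0],t[1],290),down(yaw)); bot.wait(.3)
c=calib("wrist"); im=bot.camera("wrist"); np.savez("w3.npz",R=c[1],o=c[2],im=im); save("w3.png",im)
print(bot.current_time_s(),bot.current_q())
E
```

```text
10.7333 [1.80512239e+01 1.83229523e+01 1.13298671e+01 8.30231251e+01
 6.91081817e-04 8.16613477e+01]
```

View pics/w3.png

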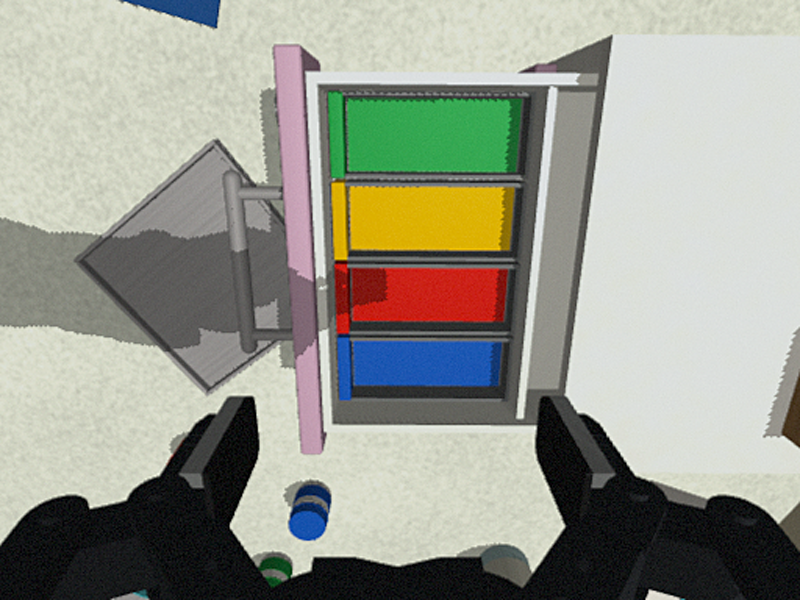

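Trays from top to bottom are green, yellow, red and blue. The dividing edges at the front (column about 337) are at rows 92, 180, 262, 336 and 400; the back edges are at columns 530 down to 510.

```bash
python3 - <<'E'
from h import *
c=wcal(3);d=np.load("cab.npz");e=d["end"];X=d["X"];Y=np.array([-X[1],X[0],0])
for u,v in [(329,92),(330,180),(332,262),(335,336),(340,400),(530,94),(523,181),(518,263),(513,337),(509,398)]:
    P=atz(c,u/k,v/k,115); print((u,v),np.round([(P-e)@X,(P-e)@Y],1),np.round(P[:2],1))
for u,v in [(230,172),(248,352)]:
    P=atz(c,u/k,v/k,128); print("bar",np.round([(P-e)@X,(P-e)@Y],1))
E
```

```text
(329, 92) [ 63.4 104.9] [439.8 330.3]
(330, 180) [61.8 53.6] [461.1 283.7]
(332, 262) [60.8  0.3] [483.9 235.5]
(335, 336) [ 60.6 -53.3] [507.6 187.4]
(340, 400) [  62.3 -104.5] [531.9 142.3]
(530, 94) [183.3 103.9] [547.6 382.8]
(523, 181) [183.5  53.1] [570.3 337.4]
(518, 263) [184.7  -0.3] [595.2 290.1]
(513, 337) [185.6 -53.9] [619.8 242.4]
(509, 398) [ 186.5 -102.7] [642.3 199.1]
bar [ 3.6 59.5]
bar [  2.7 -59.6]
```

```bash
cat >> h.py <<'E'
HUE={"red":[(0,8),(172,180)],"yellow":[(16,34)],"green":[(45,80)],"blue":[(104,128)],"teal":[(82,100)]}
def lid(color,est,ztop,r,yaw,h=175):
    """close-up from TCP height ztop+h; returns xy of the top circle's centre"""
    bot.goto((est[0],est[1],ztop+h),down(yaw)); bot.wait(.25)
    c=calib("wrist"); im=bot.camera("wrist"); hsv=cv2.cvtColor(im,cv2.COLOR_RGB2HSV)
    m=np.zeros(im.shape[:2],np.uint8)
    for a,b in HUE[color]: m|=cv2.inRange(hsv,(a,90,35),(b,255,255))
    n,lab,st,ce=cv2.connectedComponentsWithStats(m)
    u,v=proj(c,[*est[:2],ztop]); best=None
    for i in range(1,n):
        dist=np.hypot(*(ce[i]-(u,v)))
        if st[i,4]>250 and dist<70 and (best is None or dist<best[0]): best=(dist,i)
    if best is None: save(f"miss_{color}.png",im); raise SystemExit("lid not found "+color)
    x,y,w,hh,_=st[best[1]]; w=float(w)
    pred=2*r*c[0]["fx"]/np.linalg.norm(c[2]-[*est[:2],ztop])
    P=atz(c,x+w/2-.5,y+hh-.5-w/2*.96,ztop)
    print(color,"w",w,"pred",round(pred,1),"box",hh,"est",np.round(est[:2]),"got",np.round(P[:2],1))
    return P
d=np.load("cab.npz");E0=d["end"];CX=d["X"];CY=np.array([-CX[1],CX[0],0]);CYAW=float(d["yaw"])
EST={"red":(440.7,-41),"blue":(568.5,-45),"green":(569,-153),"yellow":(627,-270)}
TY={"green":78,"yellow":26,"red":-26.3,"blue":-78.5}
def jar(color):
    R=down(CYAW); P=lid(color,EST[color],46,19,CYAW)
    bot.gripper_to(1.0); bot.movel((P[0],P[1],60),250,ori=R); bot.movel((P[0],P[1],14),120)
    bot.gripper_to(0); print("w",bot.current_width()*85,"F",bot.current_gripper_force())
    bot.movel((P[0],P[1],225),250)
    t=E0+CX*122+CY*TY[color]
    bot.goto((t[0],t[1],225),R); bot.movel((t[0],t[1],130),200); bot.movel((t[0],t[1],112),50)
    print("F at floor",bot.current_contact_force(),"z",bot.current_eef_pos(),"w",bot.current_width()*85)
    bot.gripper_to(0.6); bot.movel((t[0],t[1],225),250); print("t",bot.current_time_s())
E
python3 - <<'E'
from h import *
jar("blue")
t=E0+CX*105; bot.goto((t[0],t[1],290),down(CYAW)); bot.wait(.3)
c=calib("wrist"); im=bot.camera("wrist"); np.savez("w4.npz",R=c[1],o=c[2],im=im); save("w4.png",im)
E
```

```text
blue w 36.0 pred 36.3 box 42 est [568. -45.] got [570.6 -43.5]
w 36.505853065716735 F 60.12908399105072
F at floor [-0.86297322  0.26465821  0.00793606] z [573.52801823 192.19690048 111.77744653] w 35.83421217168114
t 18.2167
```

View pics/w4.png

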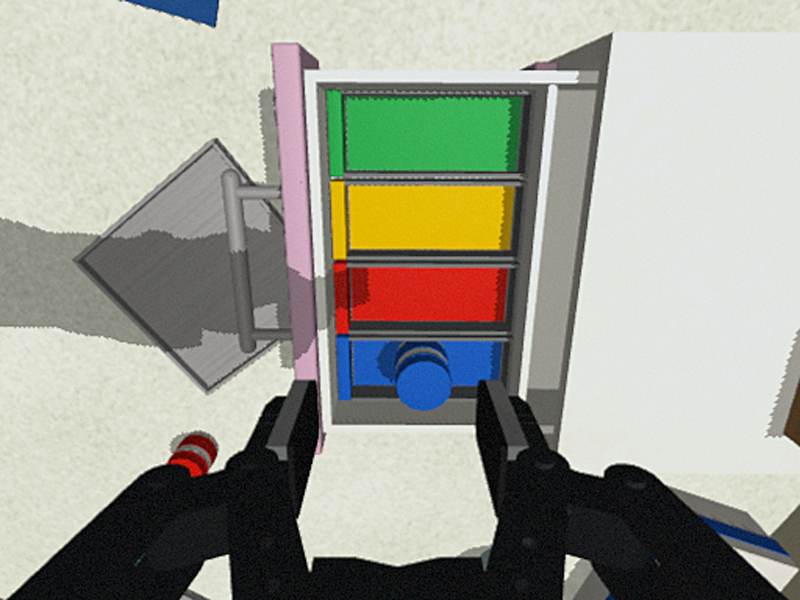

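Blue stands in the blue tray with its lid centred at (423,384). I'll check its position numerically and carry on with the other jars.

```bash
python3 - <<'E'
from h import *
P=atz(wcal(4),423/k,384/k,142); print("blue rel",(P-E0)@CX,(P-E0)@CY)
for j in("red","green","yellow"): jar(j)
t=E0+CX*105; bot.goto((t[0],t[1],290),down(CYAW)); bot.wait(.3)
c=calib("wrist"); im=bot.camera("wrist"); np.savez("w5.npz",R=c[1],o=c[2],im=im); save("w5.png",im)
E
```

```text
blue rel 121.70820383635122 -76.31126039988119
red w 36.0 pred 36.4 box 42 est [441. -41.] got [440.1 -39. ]
w 36.44578282566104 F 59.56200957298279
F at floor [ 0.04258278 -0.12573862 -0.66411688] z [550.29608363 238.91367787 111.70720549] w 36.377966545704766
t 27.0
green w 36.0 pred 36.4 box 41 est [ 569 -153] got [ 570.5 -153. ]
w 36.522220699557245 F 60.073091983795166
F at floor [ 0.65396051  1.30674781 -1.18350253] z [503.95891521 332.27540618 111.74924316] w 36.53562392067277
t 35.8333
yellow w 36.0 pred 36.4 box 42 est [ 627 -270] got [ 626.7 -271.2]
w 36.273379884128204 F 60.33467352390289
F at floor [ 0.1757726  -0.52115831  0.49636881] z [527.08579778 285.72250177 111.7802252 ] w 36.44274008209897
t 45.6583
```

View pics/w5.png

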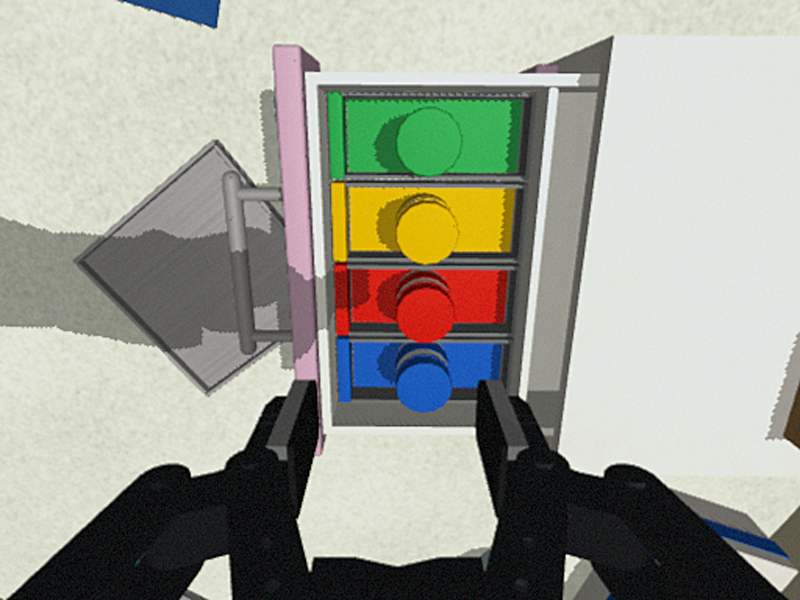

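All four jars stand in their own trays (lids at (430,142), (428,232), (426,313) and (424,384)). Next I shut the drawer and look at the cups.

```bash
python3 - <<'E'
from h import *
R=down(CYAW); p=d["p"]
bot.gripper_to(0.36); bot.goto(E0+[0,0,120],R); bot.movel(E0,150); bot.gripper_to(0)
print(bot.current_width())
bot.movel(p+CX*1.0,70); bot.wait(.2); print(bot.current_eef_pos(),p,bot.current_contact_force(),bot.current_width())
bot.gripper_to(0.36); bot.movel(p+[0,0,130],200); bot.gripper_to(1.0)
for e in((450,-170.6),(678,-162),(490,-290)):
    print(lid("teal",e,57 if e[0]==490 else 54,27,180))
save("w6.png",bot.camera("wrist")); print(bot.current_time_s())
E
```

```text
0.10626543235283582
[571.56438531 277.48017893 111.65983169] [571.48166531 277.71038905 110.47354271] [-3.94804485 -1.92100772  8.28951772] 0.10349085145413972
teal w 50.0 pred 51.8 box 49 est [ 450. -171.] got [ 449.8 -171.4]
[ 449.83507019 -171.40416679   54.        ]
teal w 51.0 pred 51.5 box 49 est [ 678 -162] got [ 679.  -163.3]
[ 679.00245141 -163.28153228   54.        ]
teal w 50.0 pred 51.8 box 50 est [ 490 -290] got [ 489.5 -291.6]
[ 489.45401946 -291.57030339   57.        ]
57.3833
```

View pics/w6.png

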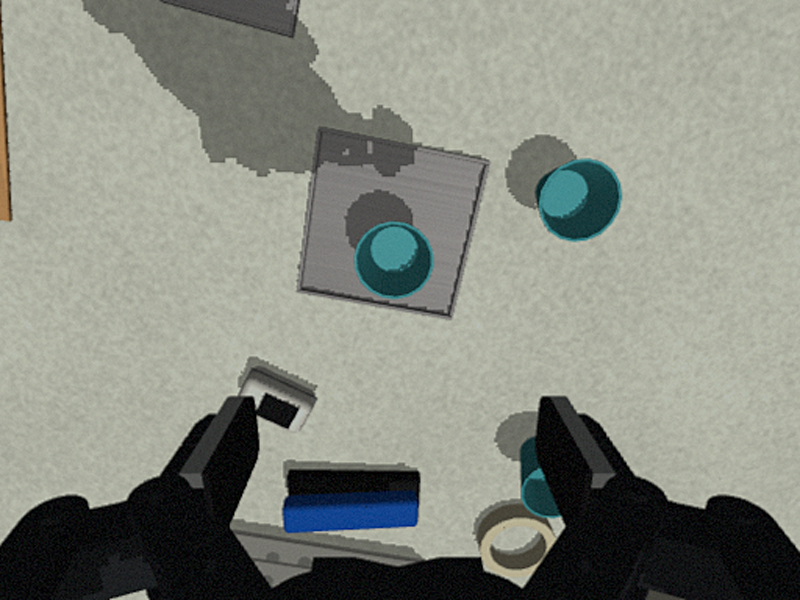

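Both loose cups are upright; the base rim is at (394,260). I'll stack them by a rim grip, keeping the fingertips above the lower rim.

```bash
python3 - <<'E'
from h import *
R=down(180); B=(489.45,-291.57)
for n,P in((1,(449.8,-171.4)),(2,(679.0,-163.3))):
    if n==2: P=lid("teal",P,54,27,180)
    bot.goto((P[0],P[1],150),R); bot.gripper_to(1.0); bot.movel((P[0],P[1],32),150); bot.gripper_to(0)
    print("w",bot.current_width()*85,bot.current_gripper_force())
    bot.movel((P[0],P[1],190),200); print("w",bot.current_width()*85)
    bot.goto((*B,190),R); z=3+20*n+32
    bot.movel((*B,z+15),120); bot.wait(.2); bot.movel((*B,z+1),40)
    print(bot.current_contact_force(),bot.current_eef_pos()); bot.gripper_to(1.0); bot.movel((*B,200),150)
lid("teal",B,97,27,180,h=150)
save("w7.png",bot.camera("wrist")); im=bot.camera("side"); save("side7.png",im[230:380,150:350]); print(bot.current_time_s())
E
```

```text
w 49.24851729175628 60.4652606651689
w 49.68857456611858
[-0.73340847  0.99002536  7.13576799] [ 489.91580848 -291.88607337   56.62648795]
teal w 51.0 pred 51.6 box 49 est [ 679. -163.] got [ 679.5 -163.4]
w 49.8634230567214 60.84162765182555
w 49.489128890325084
[-0.01599872  1.46150444  9.18539052] [ 490.13619706 -291.92457717   77.15672355]
teal w 54.0 pred 56.1 box 61 est [ 489. -292.] got [ 489.9 -291.9]
73.45
```

View pics/w7.png

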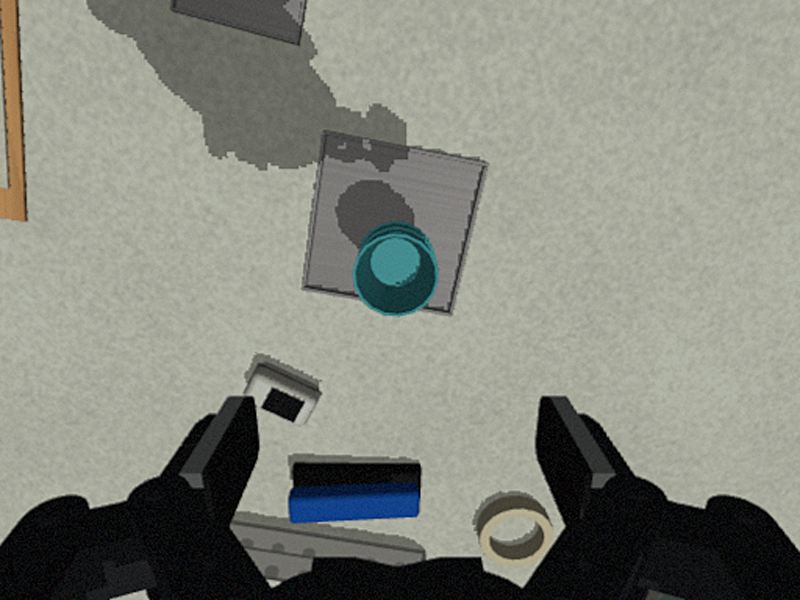

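View pics/side7.png

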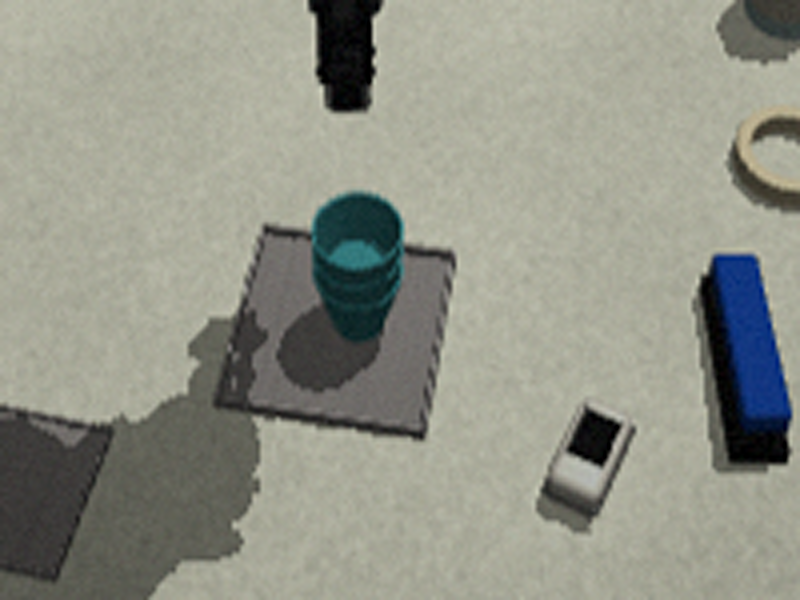

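The three cups are nested upright and concentric in the tray at (355,260). One last look will confirm the drawer is shut and the counter is clear.

```bash
python3 - <<'E'
from h import *
bot.goto((490,-292,330),down(180)); bot.goto((520,190,330),down(115)); bot.wait(.4)
w=bot.camera("wrist"); s=bot.camera("side")
cv2.imwrite("pics/fin.png",cv2.resize(np.hstack([w,s])[:,:,::-1],(800,300),interpolation=cv2.INTER_AREA))
E
```

```text
(no output)
```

View pics/fin.png

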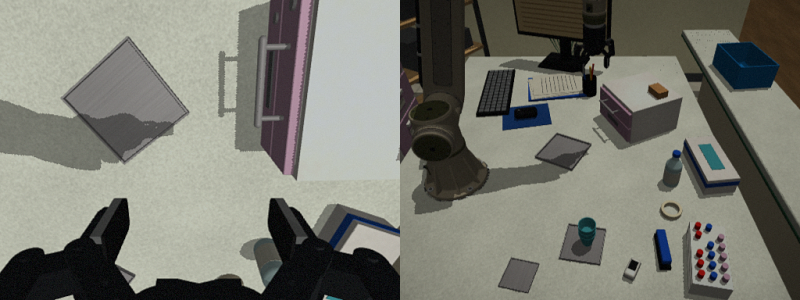

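The drawer is shut, with the bar at the same pixels as at the start ((262,37) to (258,125) here). The counter is clear of jars and loose cups, and the stack stands at (586,230).

```bash
python3 -c "
from plant import bot
print(bot.job_done(),bot.current_time_s())"
```

```text
the job is handed in; nothing more can be done
the job is handed in; nothing more can be done
```

The job is handed in, verdict not shown: all four jars went upright into their own colour trays, the drawer looks shut, and both loose cups are nested on the base cup; I did not reopen the drawer to recheck the jars after closing it.

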